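Hang the dark bag-handle hoop on the J-hook

TASK

Take the dark wooden bag-handle hoop out of the rack by its rim and hang it over the arm of the J-hook stand, between the post and the upturned red end, so that it hangs quietly and free under the arm. Leave the brass hoop standing where it is in the rack.

Things in the scene. Friction and masses are not known exactly. Their poses are not given: they have to be found in the camera images.
- dark_hoop: dark brown wooden ring (a bag handle), 150 mm outside and 130 mm inside diameter, 10 mm thick along its axis, 0.08 kg. Origin: centre of the ring; x: the ring's axis, level as it stands on edge in the rack, centre 94 mm above the table. The upper half of its rim is free: grasp across the 10 mm thickness, beside the top (some 45 degrees round) so that the fingers stay clear of the hook
- brass_hoop: brass-coloured ring of the same size and axes, parallel to the dark one and 80 mm from it along the axis, in the same fixed plywood rack; either may be the nearer. It must stay there. Both stand loosely between thin wooden pegs that reach 66 mm above the table; lift a hoop straight up by 60 mm to clear them
- hook_stand: fixed steel stand: round base 110 mm across, post 12 mm thick, and at its top a level black padded arm, 26 mm broad and 8 mm thick, its top 226 mm above the table. Origin on the table at the post's axis, z up; the arm runs along its -x (roughly towards the robot) and turns straight up at the end, 108 mm from the post's axis; the red end reaches 253 mm above the table (the highest point)
- hook_seat (a point): point on the middle of the arm's top, halfway between post and upturned end (55 mm from the post's axis, 226 mm above the table); axes as the stand's. The inside of the hoop's rim rests here; the hoop's centre then hangs about 64 mm below it, its axis along the arm
Things that resemble listed ones, but are neither listed nor needed, are in the scene too. What is shaped like the dark_hoop but purple is not meant.

How it is judged (in metres and radians):
At the end, for the whole second after the job is handed in: The dark hoop hangs quietly (slower than 150 mm/s) on the hook's arm between post and upturned end: its centre 50 to 75 mm below the top of the arm, within 30 mm sideways of the arm and within 46 mm of the seat along it. The brass hoop is within 20 mm of where it started (x of dark_hoop in the frame of hook_seat between -0.046 and 0.046 m and y of dark_hoop in the frame of hook_seat between -0.03 and 0.03 m and z of dark_hoop in the frame of hook_seat between -0.075 and -0.05 m and contact force between dark_hoop and hook_stand above 0.05 N and linear speed of dark_hoop below 0.15 m/s and distance of brass_hoop from where it was at the start of the episode below 0.02 m); the robot touches nothing.
It fails at once if the brass hoop is pulled more than 50 mm from its place (distance of brass_hoop from where it was at the start of the episode above 0.05 m).
It also fails if it takes over 48 s, if anything falls off the work surface, if the arm or the gripper's body presses on something with over 40 N, if the wrist force passes 120 N, or if a joint passes its speed limit or range.

ROBOT

A 6-joint arm with a two-finger parallel gripper is mounted at the origin on a cart in front of the work surface, level with it; the furniture and walls round the work are solid. World frame = base frame: x ahead of the robot, y to its left, z up, the work surface at z = 0. Lengths are in mm, angles in rad, forces in N, time in s.
With the tool pointing down it reaches from about 275 to 750 mm from the base axis. Payload 10.2 kg.
Tool frame: the origin (TCP) lies between the finger pads; the fingertips stand 11 mm ahead of it and the grasp point (between the pads) lies 8 mm behind it; z points along the fingers, y is the line along which they close (so a half turn about z gives the same grasp; the last joint's range is limited). The gripper opens to 85 mm and grips with 20 to 120 N. Pads are 22 mm wide; open, the fingers measure 114 mm over their backs; the gripper's body (76 mm by 85 mm) begins 54 mm behind the grasp point. The pads swing forward as they close: fully open they stand 13 mm farther back than shut.
Start: joints at [-1.435, 0.313, 1.498, -0, 1.331, -0.223], TCP at [184.342, -491.578, 242.294] pointing down, gripper open.
Joint ranges: [-2.94, 2.94], [-0.97, 2.17], [0.19, 2.56], [-1.23, 4.37], [0.02, 3.11], [-2.88, 2.88]. Speed limits (rad/s): [2.39, 2.39, 3.01, 3.14, 3.14, 3.14].

INTERFACE

Orientations are given as a unit quaternion [w, x, y, z].
In Python, from rig import sense, eyes, finish_job gives the robot as it stands.
- The arm moves only by the shell command python3 -m jog 'ROWS' [FORCE]. ROWS is JSON, a list of rows, each a list of 7 numbers: the shift along the tool's x, y, z in m, then the turn, a rotation vector about the tool's x, y, z in rad, then the finger opening in m, from 0 to 0.0854. In form: [[dx, dy, dz, rx, ry, rz, gripper], ...]. A call has 1 to 5 rows; each row shifts and turns the commanded pose from where the row before left it, along the tool's axes as they then stand; what a row does not reach is not made up. A row lasts 1/10 s, in which the tool goes at most 50 mm and 8.59 degrees, less where a joint would pass 70% of its speed; a pose out of reach is approached as far as the arm can. A call is refused whole if a number of a shift passes 0.05 or a number of a turn 0.15, either way. A call with a gripper value outside its range is refused whole. The fingers move at their own pace and stop on an object; FORCE is the grip in N (left out, the last holds). Time passes only in rows, so rows that do not move let the fingers close. It gives the time, the measured TCP pose, the force, the opening and the grip force at its end, in the units of the state.
- sense(): the state, without advancing time (a new reading comes with each control period).
- eyes.capture(name): name is "side" or "top" or "wrist"; returns the picture (400x640x3 uint8, red, green, blue); there is no depth.
- eyes.calibration(name): a dict with "fx", "fy", "cx", "cy" (pixels), "cam_to_world" (4x4, takes a point from camera to world coordinates); the wrist camera has in their place "mount" (4x4, takes a point from camera to tool coordinates, whose origin is the TCP and whose axes are the flange's). Camera axes: x right, y down, z forward; pixel columns grow to the right and rows downward; lengths in mm; the calibration is good to about 2 mm. A picture is of the moment at which its call begins: read the wrist's pose just before it. calibration takes no time and is no camera call.
- finish_job(): hands the job in; it is judged then, once.
The state is a dict: "time_s": time; "joints": joint angles; "dq": joint speeds; "tau": joint torques, N m; "eef_pos": TCP position; "ee_rot": TCP orientation; "force": force on the tool from outside, world axes, zero at the start; "wrist_torque": the same for the moment, N m; "grip_width": opening from 0.0 (shut) to 1.0 (fully open); "grip_force": force on a finger pad.
Only numpy, scipy, OpenCV 4.12 (cv2) and the standard library are available. Lean on these libraries where they do the work, as an engineer would, in place of code of your own. Each camera call takes 0.05 s, during which the arm holds its last target. There are 200 camera calls.

## Working session

There is one attempt and no reset: what is moved stays moved. The work goes in short steps, Python scripts to look and compute and a shell command to move; the robot and the scene stay as the last step left them, time stands still between calls to the robot, and variables do not carry over. Pictures are saved under pics/ and viewed, at most 10 in all, crops included, and the job is handed in when it is done.

```bash
mkdir -p pics; python3 - <<'E'
from rig import sense, eyes
import cv2,numpy as np
for n in ("side","top"):
    cv2.imwrite(f"pics/{n}0.png",eyes.capture(n)[:,:,::-1])
    c=eyes.calibration(n);print(n,c["fx"],c["fy"],c["cx"],c["cy"],np.round(c["cam_to_world"],3).tolist())
print(eyes.calibration("wrist"));print(sense())
E
```

```text
side 378.5252069772383 378.5252069772383 320.92579772850803 202.73555789747215 [[-0.988, -0.097, 0.124, 469.536], [-0.156, 0.504, -0.85, 710.579], [0.02, -0.858, -0.513, 581.24], [0.0, 0.0, 0.0, 1.0]]
top 472.4203898116775 472.4203898116775 320.68309119348737 199.58258712053606 [[0.002, -0.998, 0.061, 514.132], [-1.0, -0.001, 0.016, -40.852], [-0.016, -0.061, -0.998, 1255.872], [0.0, 0.0, 0.0, 1.0]]
{'fx': 289.4038083688753, 'fy': 289.4038083688753, 'cx': 319.27619224134645, 'cy': 196.622102511954, 'mount': array([[-2.48048190e-04, -9.62640162e-01, -2.70783784e-01,
         6.89366193e+01],
       [ 9.99999821e-01, -3.85983100e-04,  4.56137685e-04,
         7.40110091e-01],
       [-5.43614419e-04, -2.70783623e-01,  9.62640085e-01,
        -1.31120171e+02],
       [ 0.00000000e+00,  0.00000000e+00,  0.00000000e+00,
         1.00000000e+00]])}
{'time_s': 0.1, 'joints': array([-1.43541764e+00,  3.13393596e-01,  1.49835842e+00, -3.22041375e-05,
        1.33098898e+00, -2.23406953e-01]), 'dq': array([ 1.66419506e-03, -6.70481276e-04, -2.19715848e-03, -7.79244261e-04,
       -6.71905144e-05, -1.34996053e-04]), 'tau': array([ 2.35752617e-03, -4.12898755e+01, -2.60142589e+01, -2.23360885e-04,
        3.03026362e-03, -9.31623163e-06]), 'eef_pos': array([ 184.29519504, -491.35943378,  241.79353498]), 'ee_rot': array([-5.74306238e-04,  9.83951369e-01,  1.78435910e-01,  9.63967804e-06]), 'force': array([ 0.46428947, -0.01458955, -0.97011075]), 'wrist_torque': array([ 0.01654452, -0.06022144,  0.00399468]), 'grip_force': 0.0, 'grip_width': 1.0030069893507187}
```

View pics/side0.png

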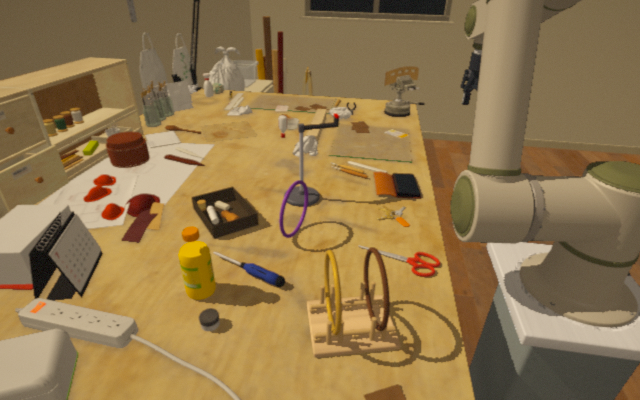

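View pics/top0.png

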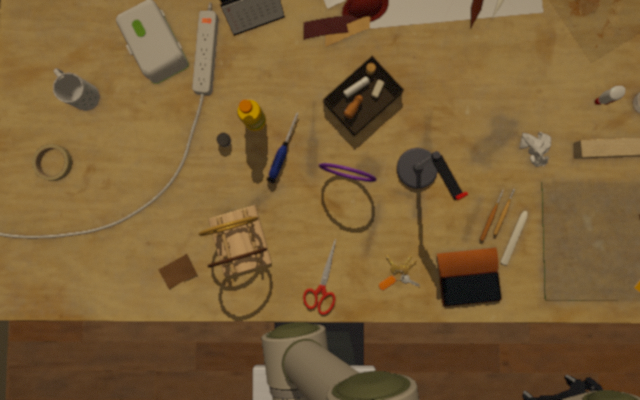

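The pictures show these candidates for the dark hoop:
- Dark brown ring: top (238,257), side (376,290).
- Brass ring: top (229,222), side (333,290).
- Purple ring: top (347,172), side (294,208).
- Tan ring lying flat: top (53,163).
- Shadows on the table: top (245,290) and (348,203).

I choose the dark brown ring in the rack, the one nearer the robot. The hook's red end is at top (461,196) and side (336,117). I'll check the choice in a close crop.

```bash
python3 - <<'E'
import cv2,numpy as np
s=cv2.imread("pics/side0.png");t=cv2.imread("pics/top0.png")
def cr(im,x,y,w=100,h=75):return cv2.resize(im[y:y+h,x:x+w],(400,300),interpolation=cv2.INTER_CUBIC)
def crz(im,x,y):return cr(im,x,y,144,108)
cv2.imwrite("pics/crop.png",np.vstack([np.hstack([cr(t,190,200),cr(t,390,135)]),np.hstack([crz(s,290,243),cr(s,265,110,133,100)])]))
E
```

```text
(no output)
```

View pics/crop.png

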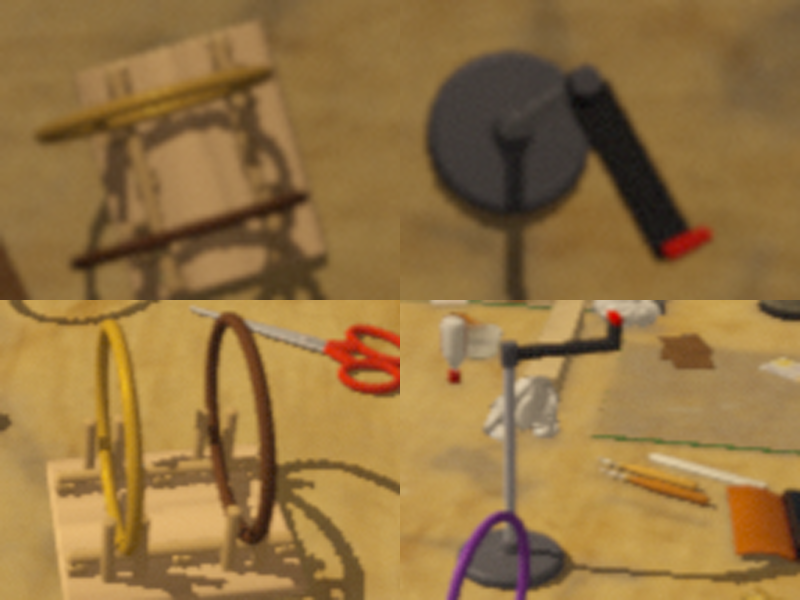

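The crop confirms the choice: the dark ring in the rack, with ends at top (209,266) and (266.5,249). The hook's post top is at top (436,156) and its red end at (462,196).

```bash
cat > h.py <<'E'
import numpy as np
from scipy.spatial.transform import Rotation as R
from rig import sense, eyes
def ray(c,T,u,v):
    d=T[:3,:3]@np.array([(u-c["cx"])/c["fx"],(v-c["cy"])/c["fy"],1]);return T[:3,3],d
def atz(n,u,v,z):
    c=eyes.calibration(n);o,d=ray(c,np.array(c["cam_to_world"]),u,v);return o+d*(z-o[2])/d[2]
def proj(n,P,T=None):
    c=eyes.calibration(n)
    T=np.array(c["cam_to_world"]) if T is None else T
    p=(np.asarray(P)-T[:3,3])@T[:3,:3];return np.c_[c["fx"]*p[:,0]/p[:,2]+c["cx"],c["fy"]*p[:,1]/p[:,2]+c["cy"]]
def pose(s=None):
    s=s or sense();q=s["ee_rot"];T=np.eye(4);T[:3,:3]=R.from_quat([q[1],q[2],q[3],q[0]]).as_matrix();T[:3,3]=s["eef_pos"];return T
E
python3 - <<'E'
from h import *
np.set_printoptions(precision=1,suppress=True)
for nm,a,b in(("dark",(209.25,266),(266.5,249)),("brass",(200,233.75),(257.5,217.5))):
    A,B=atz("top",*a,96),atz("top",*b,96);d=B-A
    c=(A+B)/2;print(nm,A,B,"c",c,"len",np.linalg.norm(d),"rimdir deg",np.degrees(np.arctan2(d[1],d[0])),proj("side",[c+[0,0,75],c-[0,0,75]]))
A=atz("top",436.25,156.25,226);B=atz("top",461.75,195.75,253);d=B-A
print("post",A,"end",B,np.linalg.norm(d[:2]),np.degrees(np.arctan2(d[1],d[0])),proj("side",[A,B]),"base",atz("top",418,169,5))
print(atz("side",301.2,125.6,226),atz("side",336.1,114.3,253))
print(pose())
E
```

```text
dark [422.3 250.7  96. ] [464.1 110.7  96. ] c [443.2 180.7  96. ] len 146.1821576335888 rimdir deg -73.37362694244845 [[378.9 253.3]
 [371.3 314.4]]
brass [501.  274.9  96. ] [541.2 133.6  96. ] c [521.1 204.2  96. ] len 146.93736379017915 rimdir deg -74.1256647755702 [[332.6 256.6]
 [329.8 318.2]]
post [ 672.8 -276.6  226. ] end [ 584.3 -323.1  253. ] 99.96075887509328 -152.25811471393624 [[301.5 126. ]
 [335.7 113.5]] base [ 672.7 -278.5    5. ]
[ 674.3 -279.7  226. ] [ 582.4 -316.2  253. ]
[[   0.9    0.4   -0.   184.3]
 [   0.4   -0.9    0.  -491.4]
 [   0.    -0.    -1.   241.8]
 [   0.     0.     0.     1. ]]
```

```bash
T='[0,0,0,0,0,-0.15,0.05]'; true
python3 -m jog '[[0,0,0,0,0,-0.15,0.05],[0,0,0,0,0,-0.15,0.05],[0,0,0,0,0,-0.15,0.05],[0,0,0,0,0,-0.15,0.05],[0,0,0,0,0,-0.15,0.05]]' 50
python3 -m jog '[[0,0,0,0,0,-0.15,0.05],[0,0,0,0,0,-0.15,0.05],[0,0,0,0,0,-0.15,0.05],[0,0,0,0,0,-0.15,0.05],[0,0,0,0,0,-0.15,0.05]]'
python3 - <<'E'
from h import *
T=pose();print(T.round(3),sense()["joints"])
a=np.radians(16.5);ax=np.array([np.cos(a),np.sin(a),0]);pe=np.array([-ax[1],ax[0],0])
g=np.array([443.2,180.7,94])+49.5*pe+[0,0,49.5]
print(g,"tool shift to g+100",T[:3,:3].T@(g+[0,0,100]-T[:3,3]))
E
```

```text
time_s: 0.6
eef_pos: [184.3, -491.4, 242.0]
ee_rot: [-0.0, 0.849, 0.529, 0.0]
force: [0.6, 0.1, -0.3]
grip_width: 0.585
grip_force: 0.0
time_s: 1.1
eef_pos: [184.3, -491.4, 241.9]
ee_rot: [-0.0, 0.596, 0.803, 0.0]
force: [-0.4, 0.3, 0.1]
grip_width: 0.588
grip_force: 0.0
[[-2.90000e-01  9.57000e-01 -0.00000e+00  1.84337e+02]
 [ 9.57000e-01  2.90000e-01  1.00000e-03 -4.91432e+02]
 [ 1.00000e-03  0.00000e+00 -1.00000e+00  2.41944e+02]
 [ 0.00000e+00  0.00000e+00  0.00000e+00  1.00000e+00]] [-1.43537987e+00  3.13248963e-01  1.49815652e+00  1.99029907e-05
  1.33094259e+00 -1.72958554e+00]
[429.14124044 228.16157688 143.5       ] tool shift to g+100 [617.68908794 442.95037233  -1.03622046]
```

```bash
python3 -m jog '[[0.028,0.02,0,0,0,0,0.05],[0.028,0.02,0,0,0,0,0.05],[0.028,0.02,0,0,0,0,0.05],[0.028,0.02,0,0,0,0,0.05],[0.028,0.02,0,0,0,0,0.05]]' >/dev/null
python3 -m jog '[[0.028,0.02,0,0,0,0,0.05],[0.028,0.02,0,0,0,0,0.05],[0.028,0.02,0,0,0,0,0.05],[0.028,0.02,0,0,0,0,0.05],[0.028,0.02,0,0,0,0,0.05]]' >/dev/null
python3 -m jog '[[0.028,0.02,0,0,0,0,0.05],[0.028,0.02,0,0,0,0,0.05],[0.028,0.02,0,0,0,0,0.05],[0.028,0.02,0,0,0,0,0.05],[0.028,0.02,0,0,0,0,0.05]]' >/dev/null
python3 -m jog '[[0.028,0.02,0,0,0,0,0.05],[0.028,0.02,0,0,0,0,0.05],[0.028,0.02,0,0,0,0,0.05],[0.028,0.02,0,0,0,0,0.05],[0.028,0.02,0,0,0,0,0.05]]'
python3 -m jog '[[0,0,0,0,0,0,0.05]]' >/dev/null
python3 - <<'E'
from h import *
import cv2
T=pose();im=eyes.capture("wrist")[:,:,::-1];cv2.imwrite("pics/w1.png",im)
a=np.radians(16.5);ax=np.array([np.cos(a),np.sin(a),0]);pe=np.array([-ax[1],ax[0],0])
c=np.array([443.2,180.7,94])
Tc=T@eyes.calibration("wrist")["mount"]
t=np.radians([0,45,90,135,180])
P=[c+70*np.cos(x)*pe+70*np.sin(x)*np.array([0,0,1]) for x in t]
print(T.round(3),proj("wrist",P,Tc).round(1),T[:3,:3].T@(P[1]+[0,0,100]-T[:3,3]))
E
```

```text
time_s: 3.1
eef_pos: [408.9, 160.5, 242.1]
ee_rot: [-0.0, 0.598, 0.801, -0.0]
force: [0.8, -1.3, 1.4]
grip_width: 0.587
grip_force: 0.0
[[-2.87000e-01  9.58000e-01 -1.00000e-03  4.09068e+02]
 [ 9.58000e-01  2.87000e-01  1.00000e-03  1.61546e+02]
 [ 1.00000e-03 -1.00000e-03 -1.00000e+00  2.41820e+02]
 [ 0.00000e+00  0.00000e+00  0.00000e+00  1.00000e+00]] [[360.8 103.1]
 [368.5 128.4]
 [369.7 197.3]
 [362.9 245.9]
 [355.2 243.3]] [58.03185721 38.37459055 -1.65725004]
```

View pics/w1.png

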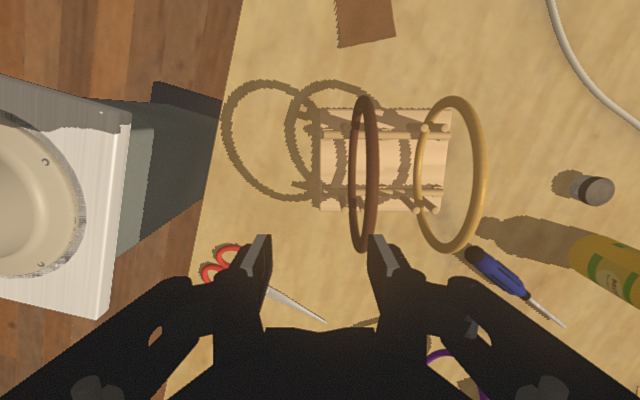

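The wrist view matches the prediction within about 3 px. The dark rim's 45° point is at about (371,128), so I add 2 mm across. Next I move over it, go down and grip.

```bash
python3 -m jog '[[0.02,0.013,0,0,0,0,0.05],[0.02,0.013,0,0,0,0,0.05],[0.018,0.014,0,0,0,0,0.05],[0,0,0.02,0,0,0,0.05],[0,0,0.02,0,0,0,0.05]]' 
python3 -m jog '[[0,0,0.02,0,0,0,0.05],[0,0,0.02,0,0,0,0.05],[0,0,0.015,0,0,0,0.05],[0,0,0.011,0,0,0,0.05],[0,0,0,0,0,0,0.05]]'
python3 -m jog '[[0,0,0,0,0,0,0.0],[0,0,0,0,0,0,0.0],[0,0,0,0,0,0,0.0],[0,0,0,0,0,0,0.0],[0,0,0,0,0,0,0.0]]' 50
python3 -m jog '[[0,0,0,0,0,0,0.0],[0,0,0,0,0,0,0.0],[0,0,0,0,0,0,0.0]]' 50
```

```text
time_s: 3.75
eef_pos: [430.8, 225.3, 201.8]
ee_rot: [0.0, 0.598, 0.801, 0.0]
force: [0.2, -0.0, -0.6]
grip_width: 0.584
grip_force: 0.0
time_s: 4.25
eef_pos: [430.1, 225.1, 135.3]
ee_rot: [-0.001, 0.599, 0.801, -0.001]
force: [-0.1, 1.0, 0.4]
grip_width: 0.587
grip_force: 0.0
time_s: 4.75
eef_pos: [431.0, 226.1, 136.9]
ee_rot: [0.0, 0.598, 0.801, 0.001]
force: [-0.1, 0.8, 4.7]
grip_width: 0.107
grip_force: 50.4
time_s: 5.05
eef_pos: [431.0, 226.1, 136.9]
ee_rot: [0.0, 0.598, 0.801, 0.001]
force: [-0.3, 0.0, 5.5]
grip_width: 0.109
grip_force: 50.5
```

```bash
python3 -m jog '[[0,0,-0.012,0,0,0,0.0],[0,0,-0.02,0,0,0,0.0],[0,0,-0.024,0,0,0,0.0],[0,0,-0.024,0,0,0,0.0],[0,0,-0.024,0,0,0,0.0]]'
python3 -m jog '[[0,0,-0.012,0,0,0,0.0],[0,0,-0.006,0,0,0,0.0],[0,0,0,0,0,0,0.0]]'
python3 - <<'E'
from h import *
import cv2
T=pose();im=eyes.capture("wrist")[:,:,::-1];im2=eyes.capture("side")[:,:,::-1]
cv2.imwrite("pics/w2.png",np.vstack([im[:300],im2[100:400]]))
Tc=T@eyes.calibration("wrist")["mount"]
g=T[:3,3]-8*T[:3,2]
y=T[:3,1];pe=T[:3,0];z=-T[:3,2]
for al in(35,45,55):
  c=g-70*(np.cos(np.radians(al))*pe+np.sin(np.radians(al))*z)
  P=[c+70*np.cos(x)*pe+70*np.sin(x)*z for x in np.radians(np.arange(0,360,45))]
  print(al,c.round(1),proj("wrist",P,Tc).round(0).tolist(),proj("side",P).round(0).tolist())
E
```

```text
time_s: 5.55
eef_pos: [430.4, 225.9, 241.8]
ee_rot: [-0.0, 0.598, 0.801, -0.0]
force: [0.1, 0.4, -0.3]
grip_width: 0.107
grip_force: 49.6
time_s: 5.85
eef_pos: [430.7, 225.9, 258.3]
ee_rot: [0.0, 0.598, 0.801, 0.0]
force: [0.4, -0.5, -0.9]
grip_width: 0.109
grip_force: 49.6
35 [447.  170.9 226.2] [[319.0, 211.0], [318.0, 290.0], [318.0, 419.0], [318.0, 450.0], [319.0, 395.0], [319.0, 323.0], [319.0, 261.0], [319.0, 216.0]] [[392.0, 249.0], [392.0, 215.0], [384.0, 187.0], [375.0, 184.0], [370.0, 202.0], [370.0, 231.0], [376.0, 256.0], [385.0, 265.0]]
45 [444.7 178.5 216.8] [[319.0, 195.0], [318.0, 264.0], [318.0, 385.0], [318.0, 422.0], [319.0, 375.0], [319.0, 309.0], [319.0, 248.0], [319.0, 203.0]] [[393.0, 257.0], [393.0, 223.0], [385.0, 195.0], [376.0, 191.0], [371.0, 209.0], [371.0, 237.0], [377.0, 263.0], [386.0, 273.0]]
55 [442.1 187.4 209. ] [[319.0, 177.0], [318.0, 239.0], [318.0, 355.0], [318.0, 396.0], [319.0, 356.0], [319.0, 294.0], [319.0, 235.0], [319.0, 189.0]] [[394.0, 265.0], [394.0, 231.0], [386.0, 202.0], [377.0, 197.0], [371.0, 215.0], [372.0, 244.0], [378.0, 270.0], [387.0, 281.0]]
```

View pics/w2.png

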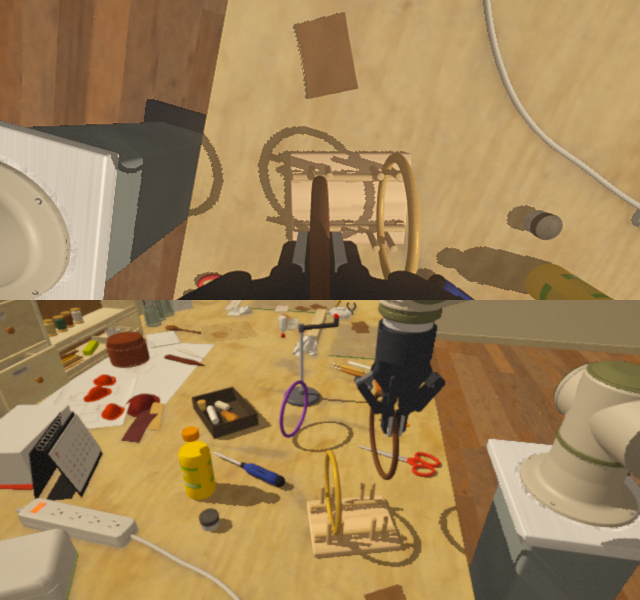

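The dark hoop is held; its bottom is at about side (387,279), and the brass hoop is undisturbed. The hoop's centre sits about 45 mm sideways of the grasp point and 54 mm below it. I'll move away from the rack, then turn.

```bash
python3 -m jog '[[-0.02,0,0,0,0,0,0.0],[-0.03,0,0,0,0,0,0.0],[-0.03,0,0,0,0,0,0.0],[-0.03,0,0,0,0,0,0.0],[-0.03,0,0,0,0,0,0.0]]' >/dev/null
python3 -m jog '[[-0.01,0,0,0,0,-0.07,0.0],[0,0,0,0,0,-0.07,0.0],[0,0,0,0,0,-0.07,0.0],[0,0,0,0,0,0,0]]' 
cat >> h.py <<'E'
A=np.radians(28.5);AX=np.array([np.cos(A),np.sin(A),0]);PE=np.array([-AX[1],AX[0],0]);SEAT=np.array([624.5,-304.2,226])
def tcpfor(along,z,off=45.,h=53.6):  # hoop centre at seat+along, height z
    return np.r_[(SEAT+along*AX+off*PE)[:2],z+h-8]
def shift(p): T=pose();return (T[:3,:3].T@(p-T[:3,3])).round(1)
E
python3 -c "
from h import *
T=pose();print(T.round(3),np.degrees(np.arctan2(T[1,1],T[0,1])));print(shift(tcpfor(-105,210)))"
```

```text
time_s: 6.85
eef_pos: [473.0, 82.0, 257.3]
ee_rot: [-0.001, 0.511, 0.86, -0.0]
force: [0.5, -0.2, -0.0]
grip_width: 0.106
grip_force: 49.6
[[-4.78000e-01  8.78000e-01 -2.00000e-03  4.73003e+02]
 [ 8.78000e-01  4.78000e-01  0.00000e+00  8.20120e+01]
 [ 1.00000e-03 -2.00000e-03 -1.00000e+00  2.57323e+02]
 [ 0.00000e+00  0.00000e+00  0.00000e+00  1.00000e+00]] 28.553025487381024
[-366.6 -156.5    1.6]
```

```bash
python3 -m jog '[[-0.015,-0.006,0,0,0,0,0],[-0.025,-0.011,0,0,0,0,0],[-0.03,-0.013,0,0,0,0,0],[-0.03,-0.013,0,0,0,0,0],[-0.03,-0.013,0,0,0,0,0]]' >/dev/null
python3 -m jog '[[-0.03,-0.013,0,0,0,0,0],[-0.03,-0.013,0,0,0,0,0],[-0.03,-0.013,0,0,0,0,0],[-0.03,-0.013,0,0,0,0,0],[-0.03,-0.013,0,0,0,0,0]]' >/dev/null
python3 -m jog '[[-0.03,-0.013,0,0,0,0,0],[-0.03,-0.013,0,0,0,0,0],[-0.02,-0.006,0,0,0,0,0],[-0.007,-0.002,0,0,0,0,0],[0,0,0,0,0,0,0]]'
python3 -m jog '[[0,0,0,0,0,0,0],[0,0,0,0,0,0,0]]' >/dev/null
python3 - <<'E'
from h import *
import cv2
T=pose();im=[eyes.capture(n)[:,:,::-1] for n in("wrist","top","side")]
def cr(m,x,y,w,h):return cv2.resize(m[y:y+h,x:x+w],(400,300),interpolation=cv2.INTER_CUBIC)
cv2.imwrite("pics/m3.png",np.vstack([np.hstack([cr(im[1],390,130,120,90),cr(im[2],265,90,133,100)]),cv2.resize(im[0],(480,300)).copy() if 0 else np.hstack([cr(im[0],200,0,400,300),cr(im[0],0,100,400,300)])]))
print(T.round(2),shift(tcpfor(-105,210)))
P=[SEAT,SEAT-53*AX+[0,0,27],SEAT+55*AX]
print(proj("wrist",P,T@eyes.calibration("wrist")["mount"]).round(1),proj("top",P).round(1),proj("side",P).round(1))
E
```

```text
time_s: 8.35
eef_pos: [512.3, -314.4, 257.4]
ee_rot: [-0.001, 0.512, 0.859, 0.0]
force: [0.1, 0.6, -2.0]
grip_width: 0.111
grip_force: 49.5
[[-4.8000e-01  8.8000e-01  0.0000e+00  5.1255e+02]
 [ 8.8000e-01  4.8000e-01  0.0000e+00 -3.1323e+02]
 [ 0.0000e+00  0.0000e+00 -1.0000e+00  2.5848e+02]
 [ 0.0000e+00  0.0000e+00  0.0000e+00  1.0000e+00]] [-0.1 -2.1  3. ]
[[476.8 296.3]
 [407.4 325.2]
 [561.5 296.4]] [[449.2 178.2]
 [464.8 198.8]
 [436.9 156.2]] [[320.3 124. ]
 [338.3 113. ]
 [301.6 125.8]]
```

View pics/m3.png

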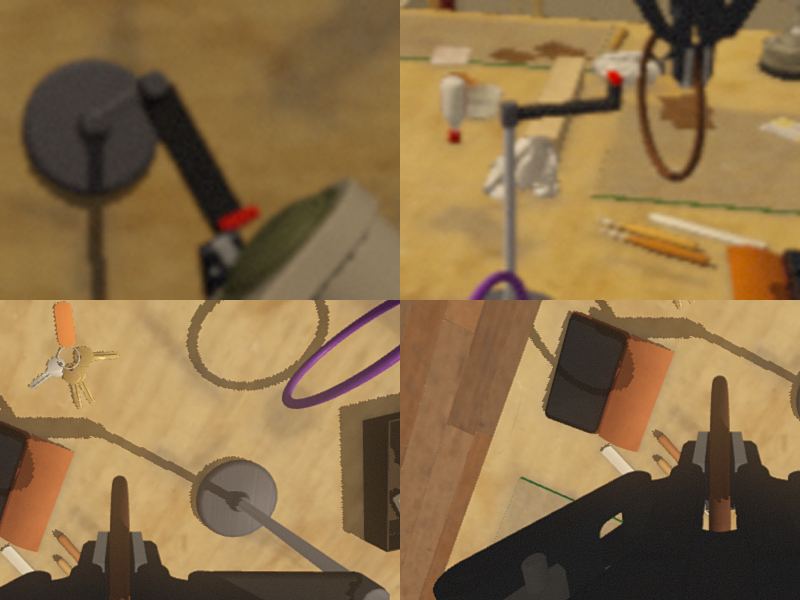

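The hoop is in front of the red tip, which is at side crop (614,78); the arm is level with the hoop's upper inside. Now I thread it on along tool y.

```bash
python3 -m jog '[[0,0.012,0,0,0,0,0],[0,0.015,0,0,0,0,0],[0,0.015,0,0,0,0,0],[0,0.012,0,0,0,0,0],[0,0,0,0,0,0,0]]'
python3 -m jog '[[0,0.012,0,0,0,0,0],[0,0.015,0,0,0,0,0],[0,0.015,0,0,0,0,0],[0,0.008,0,0,0,0,0],[0,0,0,0,0,0,0]]'
python3 - <<'E'
from h import *
import cv2
T=pose();im=[eyes.capture(n)[:,:,::-1] for n in("wrist","side")]
def cr(m,x,y,w,h):return cv2.resize(m[y:y+h,x:x+w],(400,300),interpolation=cv2.INTER_CUBIC)
cv2.imwrite("pics/m4.png",np.hstack([cr(im[0],120,100,400,300),cr(im[1],265,80,133,100)]))
print(shift(tcpfor(0,162)))
P=[SEAT,SEAT-53*AX+[0,0,27],SEAT+55*AX]
print(proj("wrist",P,T@eyes.calibration("wrist")["mount"]).round(1))
E
```

```text
time_s: 9.2
eef_pos: [561.3, -287.2, 257.9]
ee_rot: [-0.0, 0.51, 0.86, 0.0]
force: [-0.1, 0.0, -0.6]
grip_width: 0.104
grip_force: 49.6
time_s: 9.7
eef_pos: [604.4, -264.1, 258.0]
ee_rot: [-0.0, 0.511, 0.86, 0.0]
force: [0.0, -0.5, -1.5]
grip_width: 0.11
grip_force: 49.6
[ 0.4 -0.4 50.6]
[[316.5 295.6]
 [221.1 324.4]
 [401.5 295.7]]
```

View pics/m4.png

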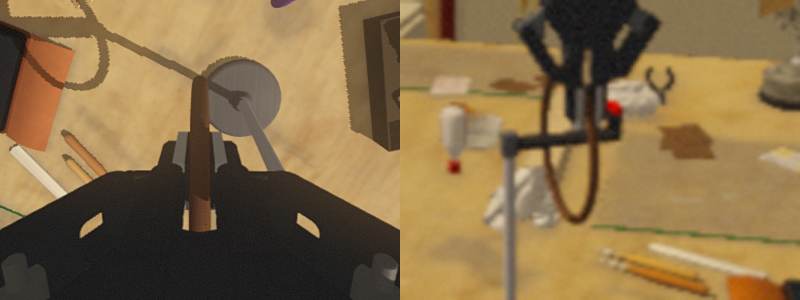

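The arm now passes through the hoop, about midway between post and tip in the side view. I lower it onto the seat.

```bash
python3 -m jog '[[0,0,0.01,0,0,0,0],[0,0,0.012,0,0,0,0],[0,0,0.012,0,0,0,0],[0,0,0.005,0,0,0,0],[0,0,0,0,0,0,0]]'
python3 -m jog '[[0,0,0.004,0,0,0,0],[0,0,0,0,0,0,0]]'
python3 -m jog '[[0,0,0.003,0,0,0,0],[0,0,0,0,0,0,0]]'
python3 -m jog '[[0,0,0.002,0,0,0,0],[0,0,0,0,0,0,0]]'
```

```text
time_s: 10.3
eef_pos: [603.4, -264.5, 218.0]
ee_rot: [-0.001, 0.511, 0.86, 0.0]
force: [-0.3, -0.0, -0.8]
grip_width: 0.111
grip_force: 49.6
time_s: 10.5
eef_pos: [603.8, -264.7, 215.1]
ee_rot: [-0.0, 0.511, 0.86, 0.0]
force: [0.4, -0.3, 0.0]
grip_width: 0.103
grip_force: 49.6
time_s: 10.7
eef_pos: [603.7, -264.6, 212.1]
ee_rot: [-0.0, 0.511, 0.86, 0.0]
force: [0.6, -0.4, -1.1]
grip_width: 0.107
grip_force: 49.6
time_s: 10.9
eef_pos: [603.7, -264.6, 210.1]
ee_rot: [-0.0, 0.511, 0.86, 0.0]
force: [-0.7, -0.4, -1.2]
grip_width: 0.107
grip_force: 49.6
```

```bash
python3 -m jog '[[0,0,0.002,0,0,0,0],[0,0,0,0,0,0,0]]'
python3 -m jog '[[0,0,0.002,0,0,0,0],[0,0,0,0,0,0,0]]'
python3 - <<'E'
from h import *
import cv2
T=pose();im=[eyes.capture(n)[:,:,::-1] for n in("wrist","side")]
def cr(m,x,y,w,h):return cv2.resize(m[y:y+h,x:x+w],(400,300),interpolation=cv2.INTER_CUBIC)
cv2.imwrite("pics/m5.png",np.hstack([cr(im[0],120,100,400,300),cr(im[1],280,85,80,60)]))
print(shift(tcpfor(0,162)))
E
```

```text
time_s: 11.1
eef_pos: [603.7, -264.6, 208.0]
ee_rot: [-0.0, 0.511, 0.86, 0.0]
force: [-1.0, -0.1, -0.5]
grip_width: 0.111
grip_force: 49.6
time_s: 11.3
eef_pos: [603.7, -264.6, 206.0]
ee_rot: [-0.0, 0.511, 0.86, 0.0]
force: [-0.4, -1.0, -1.5]
grip_width: 0.107
grip_force: 49.6
[ 0.4 -0.7 -1.3]
```

View pics/m5.png

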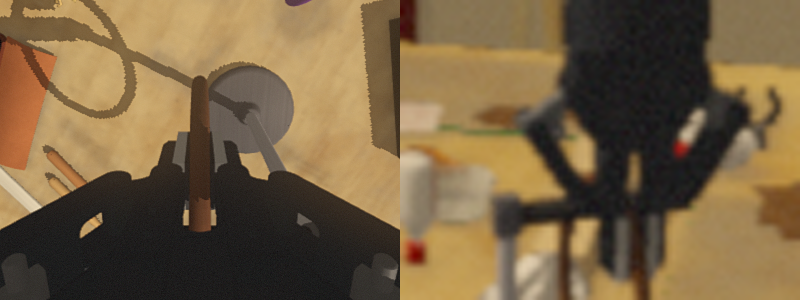

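```bash
python3 -m jog '[[0,0,0.002,0,0,0,0],[0,0,0,0,0,0,0]]'
python3 -m jog '[[0,0,0.0015,0,0,0,0],[0,0,0,0,0,0,0]]'
python3 -m jog '[[0,0,0.0015,0,0,0,0],[0,0,0,0,0,0,0]]'
```

```text
time_s: 11.6
eef_pos: [604.0, -264.8, 205.3]
ee_rot: [0.001, 0.511, 0.86, -0.0]
force: [-0.3, 0.4, 3.9]
grip_width: 0.106
grip_force: 50.3
time_s: 11.8
eef_pos: [604.1, -264.9, 204.9]
ee_rot: [0.002, 0.511, 0.86, -0.0]
force: [-2.6, 1.7, 9.9]
grip_width: 0.107
grip_force: 51.2
time_s: 12.0
eef_pos: [604.3, -265.0, 204.6]
ee_rot: [0.002, 0.511, 0.86, -0.0]
force: [-5.7, 3.4, 15.3]
grip_width: 0.11
grip_force: 52.0
```

Contact came at the expected height. I ease back to just touching and open.

```bash
python3 -m jog '[[0,0,-0.003,0,0,0,0],[0,0,0,0,0,0,0],[0,0,0,0,0,0,0]]'
python3 -m jog '[[0,0,0,0,0,0,0.014],[0,0,0,0,0,0,0.018],[0,0,0,0,0,0,0.024],[0,0,0,0,0,0,0.03],[0,0,0,0,0,0,0.036]]'
python3 -m jog '[[0,0,0,0,0,0,0.036],[0,0,0,0,0,0,0.036],[0,0,0,0,0,0,0.036],[0,0,0,0,0,0,0.036],[0,0,0,0,0,0,0.036]]'
python3 - <<'E'
from h import *
import cv2
T=pose();im=[eyes.capture(n)[:,:,::-1] for n in("wrist","side")]
def cr(m,x,y,w,h):return cv2.resize(m[y:y+h,x:x+w],(400,300),interpolation=cv2.INTER_CUBIC)
cv2.imwrite("pics/m6.png",np.hstack([cr(im[0],120,100,400,300),cr(im[1],265,85,120,90)]))
E
```

```text
time_s: 12.3
eef_pos: [604.0, -264.9, 205.1]
ee_rot: [0.001, 0.511, 0.86, -0.0]
force: [-1.2, 1.3, 6.9]
grip_width: 0.1
grip_force: 50.6
time_s: 12.8
eef_pos: [603.8, -264.6, 204.1]
ee_rot: [-0.0, 0.511, 0.86, 0.0]
force: [0.4, -0.6, -0.3]
grip_width: 0.421
grip_force: 0.0
time_s: 13.3
eef_pos: [603.8, -264.7, 204.3]
ee_rot: [0.0, 0.511, 0.86, 0.0]
force: [0.3, -0.5, 0.5]
grip_width: 0.424
grip_force: 0.0
```

View pics/m6.png

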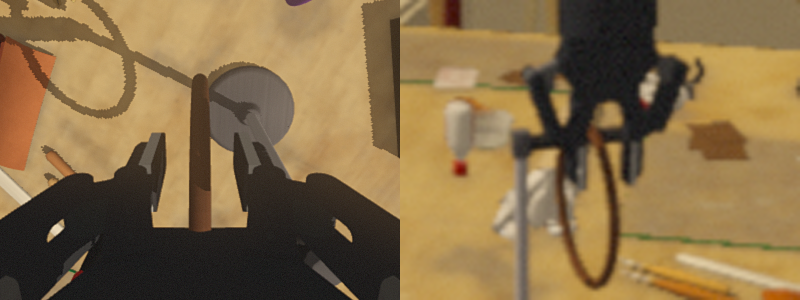

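The hoop hangs from the arm, clear between the open fingers. I withdraw straight up.

```bash
python3 -m jog '[[0,0,-0.01,0,0,0,0.036],[0,0,-0.015,0,0,0,0.036],[0,0,-0.02,0,0,0,0.036],[0,0,-0.02,0,0,0,0.036],[0,0,-0.02,0,0,0,0.036]]'
python3 -m jog '[[0,0,-0.02,0,0,0,0.036],[0,0,-0.02,0,0,0,0.036],[0,0,-0.02,0,0,0,0.036],[0.02,0,0,0,0,0,0.036],[0.03,0,0,0,0,0,0.036]]'
python3 -m jog '[[0.03,0,0,0,0,0,0.036],[0.03,0,0,0,0,0,0.036],[0.03,0,0,0,0,0,0.036],[0.02,0,0,0,0,0,0.036],[0,0,0,0,0,0,0.036]]'
python3 -m jog '[[0,0,0,0,0,0,0.036],[0,0,0,0,0,0,0.036],[0,0,0,0,0,0,0.036],[0,0,0,0,0,0,0.036],[0,0,0,0,0,0,0.036]]' >/dev/null
python3 - <<'E'
from h import *
import cv2,subprocess
a=eyes.capture("side")[:,:,::-1]
for _ in range(10): b=eyes.capture("side")[:,:,::-1]
t=eyes.capture("top")[:,:,::-1]
def cr(m,x,y,w,h):return cv2.resize(m[y:y+h,x:x+w],(400,300),interpolation=cv2.INTER_CUBIC)
cv2.imwrite("pics/m7.png",np.vstack([np.hstack([cr(a,265,85,120,90),cr(b,265,85,120,90)]),np.hstack([cr(b,265,200,200,150),cr(t,390,130,120,90)])]))
th=np.radians(np.arange(0,360,90))
print(proj("side",[SEAT-[0,0,64]+75*(np.cos(x)*PE+np.sin(x)*np.array([0,0,1])) for x in th]).round(0).tolist())
E
```

```text
time_s: 13.9
eef_pos: [603.8, -264.6, 291.1]
ee_rot: [0.0, 0.511, 0.86, -0.0]
force: [0.2, -0.2, 0.4]
grip_width: 0.421
grip_force: 0.0
time_s: 14.4
eef_pos: [579.7, -221.2, 349.8]
ee_rot: [0.001, 0.512, 0.859, -0.0]
force: [1.0, 0.3, -0.3]
grip_width: 0.421
grip_force: 0.0
time_s: 14.9
eef_pos: [526.7, -122.3, 351.1]
ee_rot: [0.001, 0.51, 0.86, 0.0]
force: [0.1, -0.2, 0.9]
grip_width: 0.421
grip_force: 0.0
[[329.0, 155.0], [320.0, 120.0], [312.0, 136.0], [319.0, 169.0]]
```

View pics/m7.png

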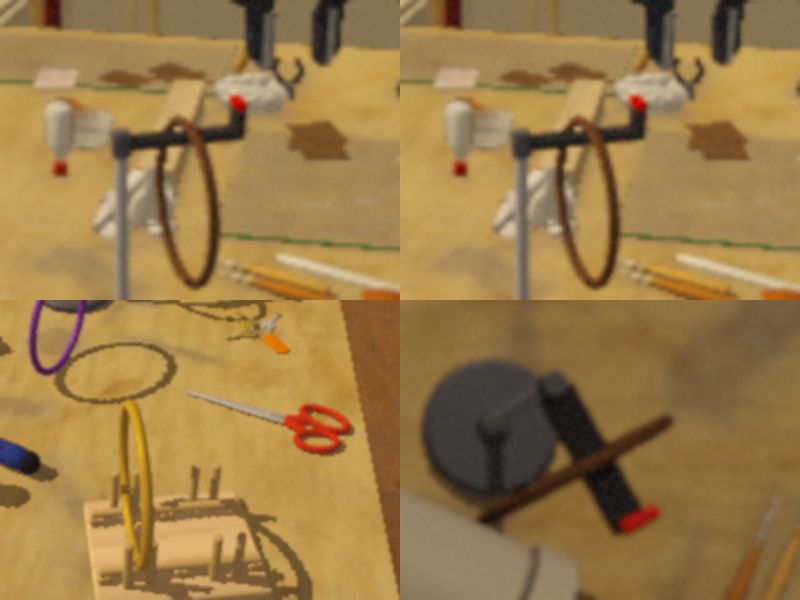

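The dark hoop hangs still over the middle of the arm: two side views 0.5 s apart are identical. The brass hoop stands in the rack.

```bash
python3 -c "
from rig import finish_job;print(finish_job())"
```

```text
the job is handed in; nothing more can be done
None
```

The dark hoop hangs still on the middle of the hook's arm, the brass hoop still stands in the rack, and the job was handed in at about 16 s of the 48 s allowed, with no verdict returned.

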